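Hang the mounting gauge on the sprung hook

ROBOT

A 6-joint arm with a two-finger parallel gripper is mounted at the origin on the work surface. World frame = base frame: x ahead of the robot, y to its left, z up, the work surface at z = 0. Lengths are in mm, angles in rad, forces in N, time in s.
With the tool pointing down it reaches from about 350 to 975 mm from the base axis. Payload 7.1 kg.
Tool frame: the origin (TCP) lies midway between the tips of the shut fingers; the grasp point (between the pads) lies 19 mm behind it (ctrl.grip_depth is the distance from the TCP to the grasp point, in mm); z points along the fingers, y is the line along which they close (so a half turn about z gives the same grasp; the last joint's range is limited). The gripper opens to 88 mm and grips with 3 to 60 N. Pads are 20 mm wide; open, the fingers measure 115 mm over their backs; the gripper's body (75 mm by 178 mm) begins 61 mm behind the grasp point.
Start: joints at [1.28, 0.423, 1.63, -0, 1.089, -0.019], TCP at [167.759, 602.048, 222.675] pointing down, gripper open.
Joint ranges: [-3, 3], [-0.9, 2.11], [0.09, 2.58], [-1.31, 4.45], [0.11, 2.69], [-2.54, 2.54]. Speed limits (rad/s): [2.39, 2.39, 3.01, 3.14, 3.14, 3.14].

INTERFACE

Orientations are given as a rotation vector (axis times angle).
In Python, from workcell import ctrl, cams gives the robot as it stands.
- The arm moves only by the tool move_arm, never from a script. Its argument "steps" is a list of rows, each a list of 3 entries, a list of its own where there are three numbers: the shift along the tool's x, y, z in units of 25 mm (1.0 is 25 mm), then the turn about the tool's z in units of 5 degrees (1.0 is 5 degrees), then the closure, from 0 (fully open) to 1 (shut). A call has 1 to 20 rows; each row shifts and turns the commanded pose from where the row before left it, along the tool's axes as they then stand; what a row does not reach is not made up. A row lasts 1/12 s, in which the tool goes at most 41.7 mm and 7.16 degrees, less where a joint would pass 70% of its speed; a pose out of reach is approached as far as the arm can. A call is refused whole if a number of a shift passes 1 or a number of a turn 1, either way. A call with a gripper value outside its range is refused whole. The fingers move at their own pace and stop on an object; the grip force is fixed at half the most. Time passes only in rows, so rows that do not move let the fingers close. It gives the time, the measured TCP pose, the force, the opening and the grip force at its end, in the units of the state.
- ctrl.get_obs(): the state, without advancing time (a new reading comes with each control period).
- cams.get_image(name): name is "side" or "top" or "wrist"; returns a dict with "image" (420x560x3 uint8, red, green, blue), "camera_matrix" (3x3 intrinsics, pixels), "k1" (the pictures are not rectified: a ray, as slopes to the right and down, at radius r is drawn at 1 + k1 r^2 times it, then the intrinsics apply), "xyz" and "rotation" of the camera in the world; the wrist camera has in their place "mount" (4x4, takes a point from camera to tool coordinates, whose origin is the TCP and whose axes are the flange's). Camera axes: x right, y down, z forward; pixel columns grow to the right and rows downward; lengths in mm; the calibration is good to about 2 mm. A picture is of the moment at which its call begins: read the wrist's pose just before it. There is no depth.
- ctrl.close_job(): hands the job in; it is judged then, once.
Trained networks look in the newest picture that a camera, given by its name, has taken for a name from the list of things; names that differ only in an ending like _2 or _b are one class to them, and where a whole thing is asked for, a point or a joint stands for the part that bears it (a point fixed in the world has none). Each returns a list of dicts, best first, with "p" (0 to 1); they miss things now and then, are a little off and sometimes report something else, mostly with a low value. They report only what shows in the picture. A call takes as long as a camera call. They do not tell look-alikes from the thing itself.
- cams.boxes_of(camera, thing): "rect" ([centre column, centre row, width, height] in pixels, round what is visible of it).
- cams.cut_out(camera, thing): "pixels" (420x560 bool, what is visible of it) and "rect" ([centre column, centre row, width, height] in pixels, round what is visible of it).
The state is a dict: "t": time; "qpos": joint angles; "qvel": joint speeds; "joint_torque": joint torques, N m; "ee_pos": TCP position; "orientation": TCP orientation; "ft_force": force on the tool from outside, world axes, zero at the start; "moment": the same for the moment, N m; "width": finger opening in mm; "grasp_force": force on a finger pad.
Only numpy, scipy, OpenCV 4.12 (cv2) and the standard library are available. Lean on these libraries where they do the work, as an engineer would, in place of code of your own. Each camera call takes 0.05 s, during which the arm holds its last target. There are 200 camera calls.

TASK

Take the mounting gauge out of its white rest and hang it by its window on the hook of the steel stand, with the graduated face pointing outward, away from the backplate. The hook's carriage may stand a little to either side on its rail, so feel for the pin gently; slide the gauge on until you press it lightly against the backplate, then lower it until the pin carries it behind the turned-up tip, and let go. Be gentle: do not force the sprung hook against its stops, and leave the other things alone.

Things in the scene. Friction and masses are not known exactly. Their poses are not given: they have to be found in the camera images.
- gauge: aluminium plate 8 mm thick (its x), 90 wide (its y), 165 high (its z), about 0.25 kg; origin mid lower edge. Starts upright, lowest 24 mm in the rest's slot. Top 40 mm: a grip tab 50 wide. +x face is marked (black graduation lines), -x face blank. Window right through, 14 wide, 22 high, from 88 to 110 mm above the lower edge
- gauge_window (a point): middle of the gauge's window (99 mm above the gauge's lower edge, mid thickness); axes as the gauge
- gauge_out (a point): imaginary point 100 mm straight out from the window's middle, on the marked side of the gauge: shows which way the marked face looks
- rest: white nylon block 50 x 110 x 32 mm, fixed, with an open-topped slot 10 mm wide (across its x) and 94 mm long (along its y), floor 8 mm up, in which the gauge starts; origin under its centre, axes as the gauge's at the start
- bracket: fixed steel hook stand, at most 175 mm high: foot 100 x 120 x 12 mm, post, and a 120 mm rail along its y with a hook carriage: an upright backplate 54 mm wide, from 10 mm above to 48 below the pin's axis, and a level round pin 8 mm thick, 38 mm long, along the bracket's +x (outward), its last 8 mm turned up to 10 mm above the axis. Origin under the foot's centre
- rail_mid (a point): fixed point of the bracket, 30 mm out (+x) and 165 up from its origin: where the pin's axis would meet the unpressed backplate's front if the carriage stood at mid rail. The carriage is left up to 22 mm to either side of this (along y) and stays put: this offset is NOT measured, find it by feel or by eye. Axes as the bracket
- hook_home (a point): fixed point of the bracket, 34 mm out, 158 up: where the window's middle is once the gauge hangs flush to the backplate (carriage at mid rail). Backplate and pin are sprung together: straight back 0.8 N per mm up to a hard stop at 12 mm; down only past about 4 N, then 1.5 N per mm, hard stop at 8 mm. Forcing a stop soon exceeds the 20 N the hook stands
- housing: white nylon ski-binding heel housing, 70 x 46 x 47 mm, bystander, leave alone; origin under its centre
- spacer: flat blue anodised spacer plate with two holes, 75 x 55 x 8 mm, bystander, leave alone; origin under its centre
- mallet: green rubber mallet lying down, head 55 x 85 x 55 mm, wooden handle 24 mm thick reaching 222 mm from the head's centre along its -x, bystander, leave alone; origin under the head's centre
- canister: steel canister with a dented silver screw lid, 94 mm across, 127 mm high, bystander, leave alone; origin under its centre
- screw0: chrome mounting screw standing on its 28 mm head, 50 mm high, bystander, leave alone; origin under its centre
- screw1: chrome mounting screw standing on its 28 mm head, 50 mm high, bystander, leave alone; origin under its centre
- screw2: chrome mounting screw standing on its 28 mm head, 50 mm high, bystander, leave alone; origin under its centre
There are look-alikes about, which are no part of the job. There is more than one size of the gauge; the one meant has the size given above.

How it is judged:
By the outcome, as a careful person would: the job done as asked, in the order asked, and still so for the second after the job is handed in, with the robot touching nothing.
It also fails if it takes over 64 s, if anything falls off the work surface, if the arm or the gripper's body presses on something with over 40 N, if the wrist force passes 120 N, or if a joint passes its speed limit or range.

## Working session

There is one attempt and no reset: what is moved stays moved. The work goes in short steps, Python scripts to look and compute and a tool call to move; the robot and the scene stay as the last step left them, time stands still between calls to the robot, and variables do not carry over. Pictures are saved under pics/ and viewed, at most 10 in all, crops included, and the job is handed in when it is done.

Besides the shell and the picture viewer there is one more tool, called after ">>>" as name([rows], argument=value, ...), one row to a line, values as JSON. move_arm: Moves the arm, as the interface text tells. Its arguments: {"type":"object","properties":{"steps":{"type":"array"}},"required":["steps"]}

```bash
mkdir -p pics; ls; cat > h.py <<'E'
import numpy as np, cv2
from scipy.spatial.transform import Rotation as R
from workcell import ctrl, cams
def grab(n):
    o=ctrl.get_obs(); d=cams.get_image(n); K=np.array(d["camera_matrix"]); k=d["k1"]
    if "mount" in d:
        T=np.eye(4);T[:3,:3]=R.from_rotvec(o["orientation"]).as_matrix();T[:3,3]=o["ee_pos"]
        C=T@np.array(d["mount"]); Rc,p=C[:3,:3],C[:3,3]
    else:
        Rc=np.array(d["rotation"]);p=np.array(d["xyz"])
        if Rc.shape!=(3,3): Rc=R.from_rotvec(Rc).as_matrix()
    return dict(im=d["image"],K=K,k=k,R=Rc,p=p)
def ray(c,uv):
    s=cv2.undistortPoints(np.array([[uv]],float),c["K"],np.array([c["k"],0,0,0.]))[0,0]
    v=c["R"]@[s[0],s[1],1]; return c["p"],v/np.linalg.norm(v)
def atz(c,uv,z):
    p,v=ray(c,uv); return p+v*(z-p[2])/v[2]
def proj(c,P):
    P=np.atleast_2d(np.array(P,float)); q=(P-c["p"])@c["R"]
    return cv2.projectPoints(q[:,None],np.zeros(3),np.zeros(3),c["K"],np.array([c["k"],0,0,0.]))[0][:,0]
def save(n,im): cv2.imwrite("pics/"+n,im[...,::-1])
E
python3 - <<'E'
from h import *
ims=[]
for n in ["side","top","wrist"]:
    c=grab(n); ims.append(c["im"]); print(n,c["p"].round(),c["R"].round(2).tolist(),c["K"][0,0],c["k"])
    for t in ["gauge","rest","bracket"]:
        print(n,t,[(np.round(b["rect"]).tolist(),round(b["p"],2)) for b in cams.boxes_of(n,t)])
save("side.png",ims[0]);save("top.png",ims[1])
E
```

```text
pics
side [ 223. -761.  623.] [[0.88, -0.28, 0.39], [-0.48, -0.48, 0.74], [-0.02, -0.83, -0.55]] 414.23018805313484 0.042267181348604986
side gauge [([205.0, 176.0, 22.0, 58.0], 0.92), ([223.0, 208.0, 11.0, 50.0], 0.7), ([256.0, 148.0, 17.0, 89.0], 0.56)]
side rest [([208.0, 201.0, 35.0, 24.0], 0.78)]
side bracket [([262.0, 260.0, 69.0, 106.0], 0.94)]
top [ 385. -117. 1180.] [[0.02, -0.99, 0.16], [-1.0, -0.02, -0.01], [0.02, -0.16, -0.99]] 511.9318879852646 -0.13785855988168277
top gauge [([115.0, 141.0, 66.0, 59.0], 0.86), ([188.0, 228.0, 30.0, 11.0], 0.7), ([129.0, 219.0, 41.0, 39.0], 0.57)]
top rest [([144.0, 221.0, 40.0, 46.0], 0.79)]
top bracket [([299.0, 230.0, 66.0, 69.0], 0.68)]
wrist [ 92. 623. 386.] [[0.27, 0.92, 0.28], [0.96, -0.26, -0.08], [-0.0, 0.29, -0.96]] 301.16515710725156 -0.03672710385859669
wrist gauge []
wrist rest []
wrist bracket []
```

View pics/side.png

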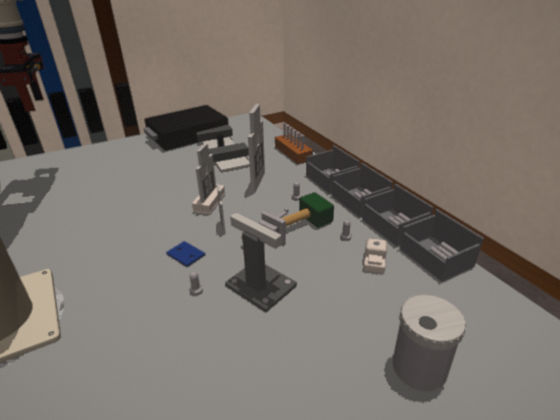

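View pics/top.png

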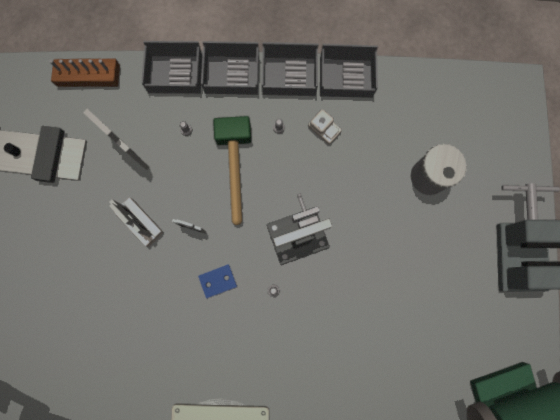

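Candidates for the gauge, as (column, row):
- Plate in the white rest: top (130,219), side (206,176).
- Larger free-standing plate: top (115,141), side (256,148).
- Small plate: top (188,228), side (222,210).

I choose the one in the white rest. The hook pin points up in the top picture, towards world +x, at about (302,205). Next is a close crop to check this.

```bash
python3 - <<'E'
from h import *
t=grab("top"); s=grab("side")
def cr(im,x,y,w,h,f): return cv2.resize(im[y:y+h,x:x+w],None,fx=f,fy=f,interpolation=cv2.INTER_CUBIC)
a=cr(t["im"],90,180,80,60,5);b=cr(t["im"],255,185,80,60,5)
c=cr(s["im"],180,130,80,90,3.3333); d=cr(s["im"],220,200,80,90,3.3333)
save("crop.png",np.vstack([np.hstack([a,b]),np.hstack([cv2.resize(c,(400,300)),cv2.resize(d,(400,300))])]))
for n,c,th,z in [("top",t,"rest",32),("top",t,"bracket",12)]:
    cams.get_image(n)
    for m in cams.cut_out(n,th)[:1]:
        r=cv2.minAreaRect(np.argwhere(m["pixels"])[:,::-1].astype(np.float32)); print(th,m["p"],r)
        P=np.array([atz(c,q,z) for q in cv2.boxPoints(r)]); print(P.round(1).tolist(),P.mean(0))
E
```

```text
rest 0.72 ((139.418212890625, 221.79367065429688), (51.27667236328125, 22.986095428466797), 52.4314079284668)
[[542.0, 253.7, 32.0], [575.4, 213.2, 32.0], [483.9, 135.5, 32.0], [451.2, 175.4, 32.0]] [513.12502921 194.44572891  32.        ]
bracket 0.83 ((298.6292419433594, 226.13656616210938), (60.74536895751953, 61.239234924316406), 69.775146484375)
[[552.8, -77.4, 12.0], [605.4, -209.6, 12.0], [473.7, -259.0, 12.0], [423.1, -128.4, 12.0]] [ 513.77308374 -168.61245876   12.        ]
```

View pics/crop.png

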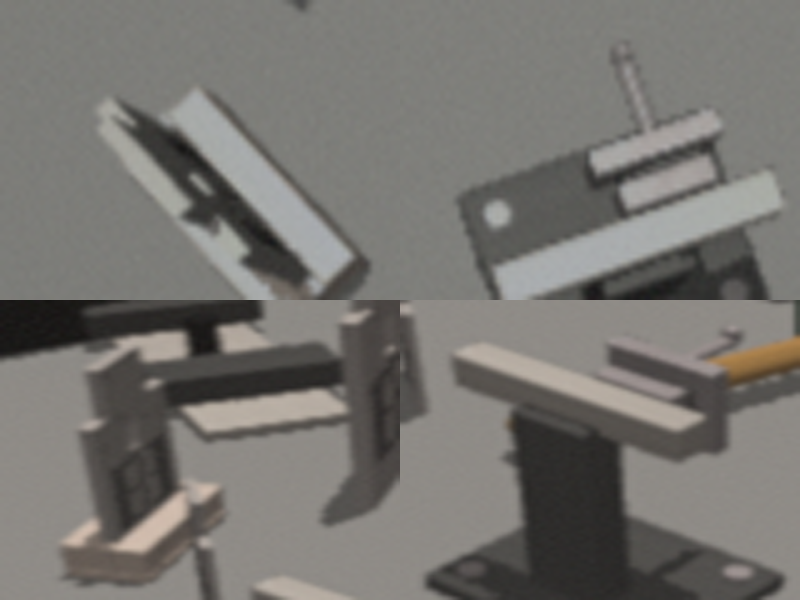

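Top-left of the crop: the plate in the rest has its dark marked face to the upper right. Bottom-left: the side camera sees the black lines at about (207,185) in the original picture, so marked +x faces world (+x,−y). The pin leaves the backplate at about (303,212) and points up in the top picture. The carriage sits right of mid rail, towards −y.

Next I refine with fits and plan the move.

```bash
cat >> h.py <<'E'
def plan(xyz,yawx=None):
    """yawx: world heading (deg) wanted for tool x. prints turn units (5deg, tool z), then shift units along tool axes after turn"""
    o=ctrl.get_obs(); M=R.from_rotvec(o["orientation"]).as_matrix(); p=np.array(o["ee_pos"])
    y0=np.degrees(np.arctan2(M[1,0],M[0,0])); turn=0
    if yawx is not None:
        d=(yawx-y0+180)%360-180; turn=-d; M=M@R.from_rotvec([0,0,np.radians(turn)]).as_matrix()
    sh=M.T@(np.array(xyz)-p)
    print("t",round(o["t"],2),"tcp",p.round(1),"yawx",round(y0,2),"turn deg",round(turn,2),"units",round(turn/5,3),"shift units",(sh/25).round(3), "j6",round(o["qpos"][5],2))
E
python3 - <<'E'
from h import *
o=ctrl.get_obs();M=R.from_rotvec(o["orientation"]).as_matrix();print(M.round(3).tolist())
m=cams.get_image("wrist");print(np.round(m["mount"],3).tolist(), m["camera_matrix"])
t=grab("top")
C=lambda u,v,ox,oy:(ox+u/5-.4,oy+v/5-.4)
print("rail top corners z175?")
for q in [(495,272),(782,175),(785,205),(503,297)]: print(atz(t,C(q[0]-400,q[1],255,185),173).round(1))
print("plate top front/back z175")
for q in [(590,155),(718,110),(722,130),(597,177)]: print(atz(t,C(q[0]-400,q[1],255,185),175).round(1))
print("tip z175, pin root z169");print(atz(t,C(220,50,255,185),175).round(1),atz(t,C(247,130,255,185),169).round(1))
print("rest strip z32")
for q in [(200,88),(357,260),(322,292),(165,120)]: print(atz(t,C(q[0],q[1],90,180),32).round(1))
print("large",atz(t,(147,168),0),atz(t,(85,112),200),"small",atz(t,(188,235),0))
for y in (40.3-180,40.3,-49.7): plan([480,165,330],y)
E
```

```text
[[-0.963, 0.268, 0.0], [0.268, 0.963, 0.0], [-0.0, 0.0, -1.0]]
[[-0.0, -0.957, -0.289, 78.983], [1.0, -0.0, -0.0, -0.018], [0.0, -0.289, 0.957, -163.699], [0.0, 0.0, 0.0, 1.0]] [[301.16515711   0.         280.6220984 ]
 [  0.         301.16515711 207.34064243]
 [  0.           0.           1.        ]]
rail top corners z175?
[ 469.  -112.4  173. ]
[ 509.8 -225.5  173. ]
[ 497.9 -226.8  173. ]
[ 459.2 -115.7  173. ]
plate top front/back z175
[ 516. -149.  175.]
[ 535.1 -199.6  175. ]
[ 527.1 -201.3  175. ]
[ 507.3 -151.9  175. ]
tip z175, pin root z169
[ 558.5 -160.3  175. ] [ 527.3 -171.8  169. ]
rest strip z32
[568.9 220.5  32. ]
[491.7 143.1  32. ]
[476.8 158.4  32. ]
[553.7 235.9  32. ]
large [645.08581046 192.69268826   0.        ] [715.57525646 277.54293076 200.        ] small [488.30983423  86.78638559   0.        ]
t 1.0 tcp [167.8 602.  222.7] yawx 164.43 turn deg -55.87 units -11.175 shift units [  1.782 -21.411  -4.293] j6 -0.02
t 1.0 tcp [167.8 602.  222.7] yawx 164.43 turn deg 124.13 units 24.825 shift units [-1.782 21.411 -4.293] j6 -0.02
t 1.0 tcp [167.8 602.  222.7] yawx 164.43 turn deg -145.87 units -29.175 shift units [21.411  1.782 -4.293] j6 -0.02
```

>>> move_arm([
  [[0,0,-1],0.985,0],
  [[0,0,-1],0.985,0],
  [[0,0,0],0.985,0],
  [[0,0,0],0.985,0],
  [[0,0,0],0.985,0],
  [[0,0,0],0.985,0],
  [[0,0,0],0.985,0],
  [[0,0,0],0.985,0],
  [[0,0,0],0.985,0],
  [[0,0,0],0.985,0],
  [[0,0,0],0.985,0],
  [[-1,0.1,0],0,0],
  [[-1,0.1,0],0,0],
  [[-1,0.1,0],0,0],
  [[-1,0.1,0],0,0],
  [[-1,0.1,0],0,0],
  [[-1,0.1,0],0,0],
  [[-1,0.1,0],0,0],
  [[-1,0.1,0],0,0],
  [[-1,0.1,0],0,0],
])

```text
t: 2.67
ee_pos: [267.1, 397.6, 272.8]
orientation: [1.796, 2.578, 0.001]
ft_force: [0.6, -0.7, 0.4]
width: 87.9
grasp_force: 0.0
```

>>> move_arm([
  [[-1,0.1,0],0,0],
  [[-1,0.1,0],0,0],
  [[-1,0.1,0],0,0],
  [[-1,0.1,0],0,0],
  [[-1,0.1,0],0,0],
  [[-1,0.1,0],0,0],
  [[-1,0.1,0],0,0],
  [[-1,0.1,0],0,0],
  [[-1,0.1,0],0,0],
  [[-1,0.1,0],0,0],
  [[-1,0.1,0],0,0],
  [[-1,0.1,0],0,0],
  [[-1,0.1,0],0,0],
  [[-1,0.1,0],0,0],
  [[-1,0.1,0],0,0],
  [[-1,0.1,0],0,0],
  [[-1,0.1,0],0,0],
  [[-1,0.1,0],0,0],
  [[-1,0.1,0],0,0],
  [[-1,0.1,0],0,0],
])

```text
t: 4.33
ee_pos: [487.2, -54.3, 272.8]
orientation: [1.796, 2.577, 0.0]
ft_force: [0.7, 1.1, -0.6]
width: 87.6
grasp_force: 0.0
```

>>> move_arm([
  [[-1,0.1,0],0,0],
  [[-1,0.1,0],0,0],
  [[-1,0.1,0],0,0],
  [[-1,0.1,0],0,0],
  [[-1,0.1,0],0,0],
  [[0,0,0],0,0],
  [[0,0,0],0,0],
])

```text
t: 4.92
ee_pos: [541.8, -166.8, 272.4]
orientation: [-1.798, -2.575, 0.0]
ft_force: [-0.3, -1.4, -0.0]
width: 87.7
grasp_force: 0.0
```

```bash
python3 - <<'E'
from h import *
c=grab("wrist");im=c["im"]; save("w1.png",cv2.resize(im,(784,588),interpolation=cv2.INTER_CUBIC)); np.savez("w1.npz",**c)
plan([540,-170,270],110.2)
# predicted points
b=np.array([np.cos(np.radians(20.2)),np.sin(np.radians(20.2)),0]); print(proj(c,[[558.5,-160.3,175],[527.3,-171.8,169],[516,-149,175],[535.1,-199.6,175]]).round(1))
E
```

```text
t 4.97 tcp [ 541.4 -166.   272.3] yawx 110.2 turn deg -0.0 units -0.001 shift units [-0.133 -0.107  0.094] j6 -0.67
[[300.2 207.4]
 [263.8 205.5]
 [259.9 179.9]
 [261.6 236.9]]
```

View pics/w1.png

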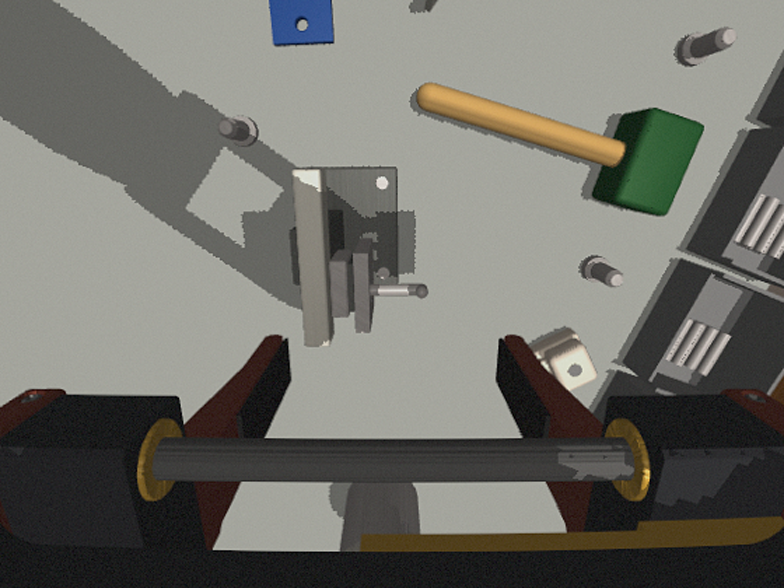

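The wrist picture (upscaled 1.4×) shows the rail from row 170 to 345, the backplate at column 363 and rows 238–332, and the pin from (374,290) to the tip at (421,291).

```bash
python3 - <<'E'
from h import *
c=dict(np.load("w1.npz"))
f=lambda u,v,z:atz(c,(u/1.4-.15,v/1.4-.15),z).round(1)
print("rail");A=[f(292,170,172),f(320,169,172),f(331,343,172),f(305,346,172)];print(A)
for a,b in((0,3),(1,2)): d=A[b]-A[a];print(np.linalg.norm(d),np.degrees(np.arctan2(d[0],-d[1])))
print("plate");A=[f(356,239,175),f(372,238,175),f(371,332,175),f(356,333,175)];print(A)
for a,b in((0,3),(1,2)): d=A[b]-A[a];print(np.linalg.norm(d),np.degrees(np.arctan2(d[0],-d[1])))
print("pin top z169",f(375,290,169),f(410,291,169),"tip",f(421,291,175))
print("foot",f(397,168,12),f(398,278,12))
E
```

```text
rail
[array([ 458.5, -116.8,  172. ]), array([ 474.3, -110.5,  172. ]), array([ 515.3, -216.8,  172. ]), array([ 499.3, -225.1,  172. ])]
115.73041951017028 20.64296229416224
113.93283108919921 21.09166922296001
plate
[array([ 508.6, -142.8,  175. ]), array([ 517.7, -138.8,  175. ]), array([ 538. , -198.6,  175. ]), array([ 528.8, -202.7,  175. ])]
63.21431799837751 18.635583548915125
63.15164289232701 18.750545818713118
pin top z169 [ 531.1 -171.9  169. ] [ 553.1 -164.6  169. ] tip [ 558.9 -160.5  175. ]
foot [519.7 -94.8  12. ] [ 558.9 -197.9   12. ]
```

>>> move_arm([
  [[0,0,0],0.931,0],
  [[0,0,0],0.931,0],
  [[0,0,0],0.931,0],
  [[0,0,0],0.931,0],
  [[0,0,0],0.931,0],
  [[0,0,0],0.931,0],
  [[0,0,0],0.931,0],
  [[0,0,0],0.931,0],
  [[0,0,0],0.931,0],
  [[0,0,0],0.931,0],
  [[0,0,0],0.931,0],
  [[0,0,0],0.931,0],
  [[0,0,0],0.931,0],
  [[0,0,0],0.931,0],
])

```text
t: 6.13
ee_pos: [541.2, -164.6, 272.8]
orientation: [-2.903, -1.2, 0.0]
ft_force: [-0.2, 0.0, 0.5]
width: 87.9
grasp_force: 0.0
```

>>> move_arm([
  [[0.79,-0.93,0],0,0],
  [[0.79,-0.93,0],0,0],
  [[0.79,-0.93,0],0,0],
  [[0.79,-0.93,0],0,0],
  [[0.79,-0.93,0],0,0],
  [[0.79,-0.93,0],0,0],
  [[0.79,-0.93,0],0,0],
  [[0.79,-0.93,0],0,0],
  [[0.79,-0.93,0],0,0],
  [[0.79,-0.93,0],0,0],
  [[0.79,-0.93,0],0,0],
  [[0.79,-0.93,0],0,0],
  [[0,0,0],0,0],
  [[0,0,0],0,0],
])

```text
t: 7.3
ee_pos: [510.2, 200.5, 272.7]
orientation: [2.899, 1.21, -0.001]
ft_force: [-1.2, 0.0, 0.7]
width: 87.9
grasp_force: 0.0
```

```bash
python3 - <<'E'
from h import *
c=grab("wrist");im=c["im"]; save("w2.png",cv2.resize(im,(784,588),interpolation=cv2.INTER_CUBIC)); np.savez("w2.npz",**c)
plan([512,200,272],45)
E
```

```text
t 7.35 tcp [510.5 199.4 272.6] yawx 45.22 turn deg 0.22 units 0.045 shift units [0.061 0.027 0.026] j6 1.13
```

View pics/w2.png

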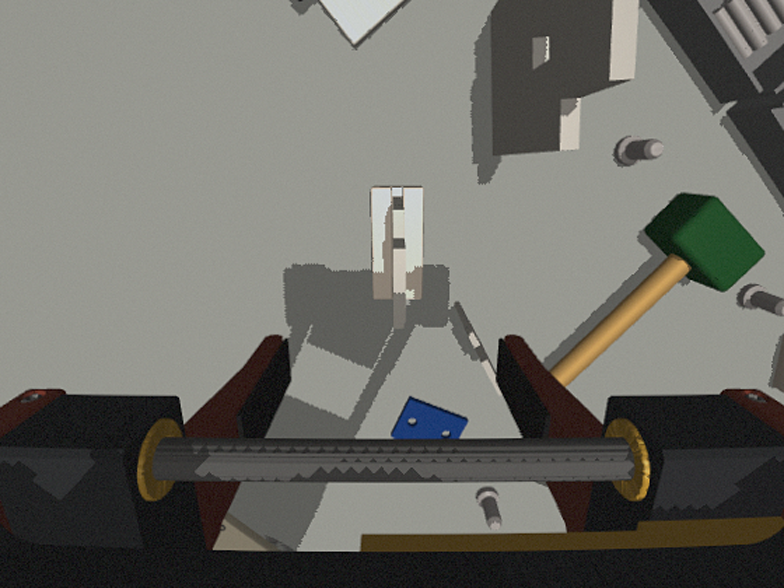

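The picture shows the gauge edge-on, parallel to the fingers, in the white rest at columns 371–423. Its tab top is at about column 400, rows 240–328. The other two plates stand free at (555,80) and (475,345).

```bash
python3 - <<'E'
from h import *
c=dict(np.load("w2.npz"))
g=cv2.cvtColor(c["im"],cv2.COLOR_RGB2GRAY)
for r in (180,200,215,220,225,230,235): print(r,g[r,262:306].tolist())
f=lambda u,v,z:atz(c,(u/1.4-.15,v/1.4-.15),z).round(1)
M=lambda P:np.array([[.7071,.7071,0],[.7071,-.7071,0]])@P
for q in [(394,328,173),(406,328,173),(393,245,173),(371,186,32),(423,186,32),(373,299,32),(421,299,32)]: P=f(*q);print(q,P,M(P).round(1))
print(M(np.array(ctrl.get_obs()["ee_pos"])))
E
```

```text
180 [152, 152, 153, 82, 187, 209, 208, 206, 208, 207, 212, 143, 131, 131, 133, 132, 133, 118, 122, 196, 201, 201, 200, 198, 199, 198, 199, 199, 207, 205, 209, 206, 208, 206, 207, 206, 204, 208, 208, 198, 128, 149, 151, 149]
200 [94, 95, 91, 89, 118, 131, 132, 130, 131, 132, 131, 131, 131, 129, 130, 129, 134, 117, 107, 193, 197, 195, 193, 195, 193, 194, 195, 182, 133, 132, 131, 130, 127, 131, 131, 129, 127, 131, 130, 110, 95, 91, 92, 94]
215 [94, 93, 94, 92, 93, 92, 95, 94, 95, 94, 96, 94, 94, 91, 94, 93, 92, 93, 92, 115, 117, 120, 116, 116, 115, 115, 113, 120, 152, 154, 149, 97, 91, 94, 94, 93, 93, 91, 91, 94, 93, 92, 95, 92]
220 [95, 92, 93, 92, 91, 93, 95, 93, 93, 94, 96, 92, 92, 94, 93, 94, 94, 94, 92, 115, 117, 115, 117, 117, 114, 116, 117, 111, 95, 91, 90, 92, 94, 90, 92, 90, 90, 93, 92, 91, 91, 92, 96, 93]
225 [98, 96, 93, 95, 90, 92, 96, 93, 96, 95, 95, 92, 98, 89, 94, 92, 93, 95, 93, 115, 114, 116, 113, 114, 115, 113, 116, 112, 95, 92, 93, 94, 93, 92, 96, 95, 92, 94, 92, 91, 94, 91, 94, 93]
230 [95, 92, 93, 95, 92, 94, 94, 91, 92, 94, 94, 92, 93, 96, 96, 94, 92, 94, 90, 113, 114, 117, 116, 113, 114, 115, 115, 102, 91, 95, 93, 91, 94, 96, 92, 92, 93, 90, 90, 94, 94, 94, 95, 92]
235 [94, 95, 96, 89, 97, 95, 94, 92, 94, 96, 94, 95, 94, 96, 93, 90, 90, 102, 156, 102, 92, 93, 94, 91, 94, 92, 88, 95, 94, 92, 93, 91, 89, 152, 154, 150, 150, 152, 151, 149, 151, 153, 150, 149]
(394, 328, 173) [492.4 181.2 173. ] [476.3 220. ]
(406, 328, 173) [498.2 175.5 173. ] [476.4 228.2]
(393, 245, 173) [531.6 221.7 173. ] [532.7 219.1]
(371, 186, 32) [537.8 257.   32. ] [562.  198.6]
(423, 186, 32) [572.3 222.9  32. ] [562.3 247.1]
(373, 299, 32) [460.1 177.9  32. ] [451.1 199.5]
(421, 299, 32) [494.5 143.9  32. ] [451.4 247.9]
[501.94303319 219.94014389]
```

```bash
python3 - <<'E'
from h import *
c=dict(np.load("w2.npz"));o=ctrl.get_obs()
g=cv2.cvtColor(c["im"],cv2.COLOR_RGB2GRAY)
print([(r,int(g[r,283:288].mean())) for r in range(128,240)])
u=np.array([.7071,.7071,0]);n=np.array([.7071,-.7071,0])
for a0 in (501.3,504):
  for a,z in [(-25,173),(25,173),(-25,133),(25,133),(-45,133),(45,133),(45,32),(55,32)]:
    print(a0,a,z,proj(c,u*(a0+a)+n*224+[0,0,z]).round(1)[0])
E
```

```text
[(128, 151), (129, 151), (130, 151), (131, 153), (132, 129), (133, 95), (134, 201), (135, 197), (136, 195), (137, 196), (138, 196), (139, 199), (140, 122), (141, 77), (142, 79), (143, 76), (144, 80), (145, 78), (146, 70), (147, 78), (148, 76), (149, 90), (150, 215), (151, 207), (152, 205), (153, 205), (154, 204), (155, 203), (156, 204), (157, 204), (158, 203), (159, 204), (160, 203), (161, 202), (162, 201), (163, 203), (164, 203), (165, 202), (166, 202), (167, 202), (168, 203), (169, 200), (170, 101), (171, 76), (172, 80), (173, 81), (174, 82), (175, 80), (176, 80), (177, 123), (178, 207), (179, 201), (180, 199), (181, 199), (182, 199), (183, 198), (184, 198), (185, 198), (186, 198), (187, 199), (188, 198), (189, 196), (190, 197), (191, 196), (192, 195), (193, 196), (194, 195), (195, 195), (196, 195), (197, 194), (198, 194), (199, 193), (200, 194), (201, 193), (202, 193), (203, 193), (204, 193), (205, 193), (206, 193), (207, 194), (208, 190), (209, 144), (210, 114), (211, 114), (212, 116), (213, 116), (214, 114), (215, 116), (216, 115), (217, 115), (218, 115), (219, 115), (220, 115), (221, 115), (222, 115), (223, 115), (224, 114), (225, 114), (226, 114), (227, 114), (228, 115), (229, 116), (230, 115), (231, 113), (232, 116), (233, 114), (234, 111), (235, 92), (236, 93), (237, 93), (238, 94), (239, 93)]
501.3 -25 173 [285.4 234.2]
501.3 25 173 [286.  181.9]
501.3 -25 133 [284.8 220.2]
501.3 25 133 [285.3 173.8]
501.3 -45 133 [284.7 237.6]
501.3 45 133 [285.5 154. ]
501.3 45 32 [284.2 145. ]
501.3 55 32 [284.3 137.3]
504 -25 173 [285.5 231.5]
504 25 173 [286.  178.9]
504 -25 133 [284.9 217.8]
504 25 133 [285.3 171.1]
504 -45 133 [284.7 235.3]
504 45 133 [285.5 151.3]
504 45 32 [284.2 142.9]
504 55 32 [284.3 135.2]
```

>>> move_arm([
  [[0.13,0.16,0.3],0.04,0],
  [[0,0,0.7],0,0],
  [[0,0,0.8],0,0],
  [[0,0,0.8],0,0],
  [[0,0,0.8],0,0],
  [[0,0,0.8],0,0],
  [[0,0,0.7],0,0],
  [[0,0,0.4],0,0],
  [[0,0,0.16],0,0],
  [[0,0,0],0,0],
  [[0,0,0],0,0],
])

```text
t: 8.27
ee_pos: [517.2, 198.0, 136.6]
orientation: [2.904, 1.198, 0.001]
ft_force: [0.3, 0.2, -0.3]
width: 87.9
grasp_force: 0.0
```

```bash
python3 - <<'E'
from h import *
c=grab("wrist");u=np.array([.7071,.7071,0]);n=np.array([.7071,-.7071,0])
plan(u*505.2+n*224+[0,0,136],45)
print(ctrl.get_obs()["ft_force"])
E
```

```text
t 8.32 tcp [517.4 198.2 137. ] yawx 44.85 turn deg -0.15 units -0.029 shift units [-0.033 -0.067  0.041] j6 1.13
[ 0.65609816 -0.3786292  -0.39354909]
```

>>> move_arm([
  [[0,-0.03,0],0,0.5],
  [[0,0,0],0,0.8],
  [[0,0,0],0,1],
  [[0,0,0],0,1],
  [[0,0,0],0,1],
  [[0,0,0],0,1],
  [[0,0,0],0,1],
  [[0,0,0],0,1],
  [[0,0,0],0,1],
  [[0,0,0],0,1],
  [[0,0,0],0,1],
  [[0,0,0],0,1],
])

```text
t: 9.32
ee_pos: [516.1, 198.9, 136.2]
orientation: [-2.904, -1.199, 0.0]
ft_force: [-0.6, -0.1, 0.1]
width: 11.1
grasp_force: 0.0
```

>>> move_arm([
  [[0,0,0],0,1],
  [[0,0,0],0,1],
  [[0,0,0],0,1],
  [[0,0,0],0,1],
  [[0,0,0],0,1],
])

```text
t: 9.73
ee_pos: [515.8, 199.1, 136.2]
orientation: [-2.903, -1.199, 0.001]
ft_force: [-1.7, 2.7, 1.3]
width: 7.7
grasp_force: 30.0
```

>>> move_arm([
  [[0,0,-0.2],0,1],
  [[0,0,-0.4],0,1],
  [[0,0,-0.6],0,1],
  [[0,0,-0.6],0,1],
  [[0,0,-0.6],0,1],
  [[0,0,-0.7],0,1],
  [[0,0,-0.7],0,1],
  [[0,0,-0.6],0,1],
  [[0,0,0],0,1],
  [[0,0,0],0,1],
])

```text
t: 10.57
ee_pos: [516.8, 198.7, 247.3]
orientation: [2.903, 1.199, 0.004]
ft_force: [-0.5, 0.6, -2.5]
width: 7.9
grasp_force: 30.0
```

```bash
python3 - <<'E'
from h import *
b=np.array([.9385,.3453,0]);y=np.array([-.3453,.9385,0])
plan(b*515+y*-344.5+[0,0,246],110.2);print(ctrl.get_obs()["ft_force"],ctrl.get_obs()["width"])
E
```

```text
t 10.57 tcp [516.8 198.7 247.3] yawx 44.87 turn deg -65.33 units -13.066 shift units [-14.101  -1.546   0.055] j6 1.13
[-0.46321973  0.60747463 -2.50088389] 7.861801018362723
```

>>> move_arm([
  [[0,0,0],-0.933,1],
  [[0,0,0],-0.933,1],
  [[0,0,0],-0.933,1],
  [[0,0,0],-0.933,1],
  [[0,0,0],-0.933,1],
  [[0,0,0],-0.933,1],
  [[0,0,0],-0.933,1],
  [[0,0,0],-0.933,1],
  [[0,0,0],-0.933,1],
  [[0,0,0],-0.933,1],
  [[0,0,0],-0.933,1],
  [[0,0,0],-0.933,1],
  [[0,0,0],-0.933,1],
  [[0,0,0],-0.933,1],
])

```text
t: 11.73
ee_pos: [515.5, 198.3, 244.8]
orientation: [-1.792, -2.579, 0.003]
ft_force: [-0.2, 0.1, -1.3]
width: 7.6
grasp_force: 30.0
```

>>> move_arm([
  [[-0.5,-0.05,0],0,1],
  [[-0.85,-0.1,0],0,1],
  [[-0.85,-0.1,0],0,1],
  [[-0.85,-0.1,0],0,1],
  [[-0.85,-0.1,0],0,1],
  [[-0.85,-0.1,0],0,1],
  [[-0.85,-0.1,0],0,1],
  [[-0.85,-0.1,0],0,1],
  [[-0.85,-0.1,0],0,1],
  [[-0.85,-0.1,0],0,1],
  [[-0.85,-0.1,0],0,1],
  [[-0.85,-0.1,0],0,1],
  [[-0.85,-0.1,0],0,1],
  [[-0.85,-0.1,0],0,1],
  [[-0.85,-0.1,0],0,1],
  [[-0.85,-0.1,0],0,1],
  [[-0.85,-0.05,0],0,1],
  [[0,0,0],0,1],
  [[0,0,0],0,1],
])

```text
t: 13.32
ee_pos: [599.6, -147.3, 245.0]
orientation: [-1.801, -2.572, 0.001]
ft_force: [-0.4, 0.6, -2.8]
width: 8.0
grasp_force: 30.0
```

```bash
python3 - <<'E'
from h import *
b=np.array([.9385,.3453,0]);y=np.array([-.3453,.9385,0])
c=grab("wrist"); save("w3.png",cv2.resize(c["im"],(784,588),interpolation=cv2.INTER_CUBIC)); np.savez("w3.npz",**c)
plan(b*515+y*-344.5+[0,0,207],110.2)
t=grab("top");np.savez("t3.npz",**t);s=grab("side");np.savez("s3.npz",**s)
E
```

```text
t 13.37 tcp [ 599.4 -146.3  245.1] yawx 110.05 turn deg -0.15 units -0.029 shift units [-0.01   0.124  1.524] j6 -0.61
```

View pics/w3.png

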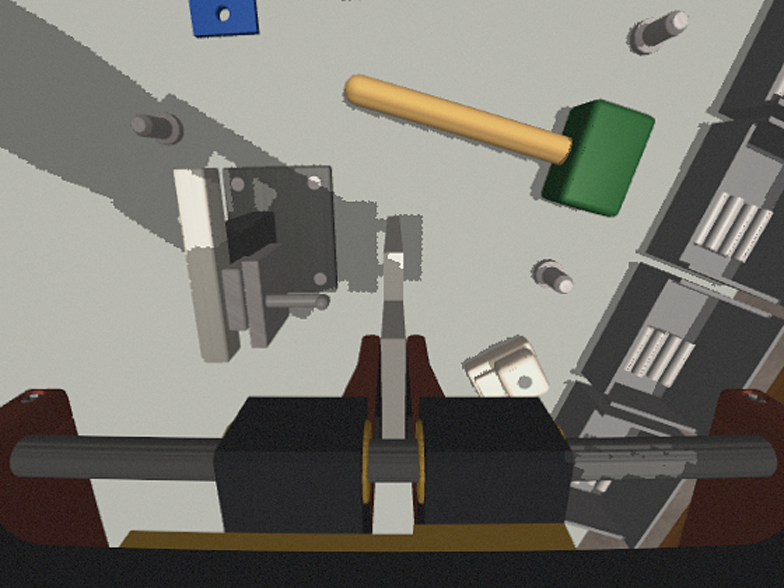

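The picture shows the gauge held edge-on at column 395, clear of everything. The pin runs from (268,298) to the tip at (322,301) and the plate is undisturbed. Next I measure the gauge's y offset in the hand and the pin's y from this same picture.

```bash
python3 - <<'E'
from h import *
c=dict(np.load("w3.npz"));T=np.array([599.8,-146.6,245.3]);b=np.array([.9385,.3453,0]);y=np.array([-.3453,.9385,0])
g=cv2.cvtColor(c["im"],cv2.COLOR_RGB2GRAY)
p=g[140:262,278:285].mean(1);print([(140+i,int(p[i-1]),int(p[i+1])) for i in range(1,121) if abs(p[i+1]-p[i-1])>12])
for d in (0,):
  for a,z in [(45,-128),(45,-3),(25,-3),(25,37),(-25,37)]: print(a,z,proj(c,T+y*(d+a)+[0,0,z])[0].round(1),proj(c,T+y*(d+a+2)+[0,0,z])[0].round(1))
f=lambda u,v,z:atz(c,(u/1.4-.15,v/1.4-.15),z)
for q in [(270,298.5,169),(300,300,169),(322,301,175),(268,346,175),(252,348,175)]: P=f(*q);print(q,P.round(1),"bx",(P@b).round(1),"by",(P@y).round(1))
# pin rows
for col in (200,205,210,215,220,228): print(col,g[205:225,col].tolist())
print("tcp by",T@y)
E
```

```text
[(153, 184, 112), (154, 174, 84), (155, 112, 86), (179, 87, 152), (180, 89, 239), (181, 152, 233), (184, 232, 203), (185, 232, 176), (186, 203, 135), (187, 176, 138), (213, 139, 121), (214, 136, 84), (215, 121, 86), (241, 87, 127), (242, 94, 137)]
45 -128 [280.9 153.2] [280.9 151.1]
45 -3 [280.9 178.9] [280.9 175.4]
25 -3 [281.  212.8] [281.  209.5]
25 37 [281.  239.7] [281.  235.6]
-25 37 [281.4 331.5] [281.4 328.2]
(270, 298.5, 169) [ 529.7 -170.7  169. ] bx 438.2 by -343.1
(300, 300, 169) [ 546.9 -165.5  169. ] bx 456.1 by -344.1
(322, 301, 175) [ 559.9 -159.3  175. ] bx 470.4 by -342.9
(268, 346, 175) [ 537.5 -198.   175. ] bx 436.1 by -371.4
(252, 348, 175) [ 528.7 -202.6  175. ] bx 426.2 by -372.7
200 [69, 70, 67, 68, 70, 83, 105, 114, 120, 128, 135, 119, 113, 104, 86, 69, 67, 69, 70, 67]
205 [69, 67, 68, 65, 96, 91, 106, 112, 115, 129, 137, 119, 115, 104, 80, 66, 65, 67, 65, 60]
210 [66, 69, 67, 76, 114, 92, 104, 112, 116, 130, 137, 116, 113, 100, 102, 114, 117, 113, 113, 110]
215 [67, 68, 69, 71, 114, 89, 107, 112, 119, 130, 137, 117, 112, 105, 103, 116, 114, 113, 117, 114]
220 [72, 70, 66, 68, 115, 90, 107, 111, 118, 131, 139, 117, 110, 103, 100, 116, 114, 112, 112, 109]
228 [66, 69, 68, 98, 177, 90, 86, 85, 104, 112, 117, 126, 125, 117, 108, 108, 147, 187, 185, 182]
tcp by -344.69503999999995
```

>>> move_arm([
  [[0.02,0,0.4],0,1],
  [[0,0,0.6],0,1],
  [[0,0,0.6],0,1],
  [[0,0,0.32],0,1],
  [[0,-0.3,0],0,1],
  [[0,-0.5,0],0,1],
  [[0,-0.4,0],0,1],
  [[0,-0.08,0],0,1],
  [[0,0,0],0,1],
  [[0,0,0],0,1],
])

```text
t: 14.3
ee_pos: [570.3, -156.8, 199.1]
orientation: [1.798, 2.574, 0.001]
ft_force: [0.3, -0.3, -2.4]
width: 7.7
grasp_force: 30.0
```

>>> move_arm([
  [[0,-0.1,0],0,1],
  [[0,-0.1,0],0,1],
  [[0,-0.1,0],0,1],
  [[0,-0.1,0],0,1],
  [[0,0,0],0,1],
])

```text
t: 14.72
ee_pos: [560.1, -159.9, 198.1]
orientation: [-1.797, -2.576, 0.0]
ft_force: [-0.0, 0.0, -2.3]
width: 7.8
grasp_force: 30.0
```

>>> move_arm([
  [[0,-0.1,0],0,1],
  [[0,-0.1,0],0,1],
  [[0,-0.1,0],0,1],
  [[0,0,0],0,1],
])

```text
t: 15.05
ee_pos: [553.0, -162.5, 198.1]
orientation: [-1.798, -2.576, 0.0]
ft_force: [-0.0, 0.6, -2.1]
width: 8.0
grasp_force: 30.0
```

```bash
python3 - <<'E'
from h import *
c=grab("wrist");s=grab("side")
a=c["im"][120:290,130:330];d=s["im"][180:300,200:340]
save("w4.png",np.hstack([cv2.resize(a,(400,340),interpolation=2),cv2.resize(d,(397,340),interpolation=2)]))
o=ctrl.get_obs();print(o["ee_pos"],o["ft_force"])
E
```

```text
[ 553.54594117 -162.48465879  198.19881901] [ 0.76096989 -0.21167452 -2.90843868]
```

View pics/w4.png

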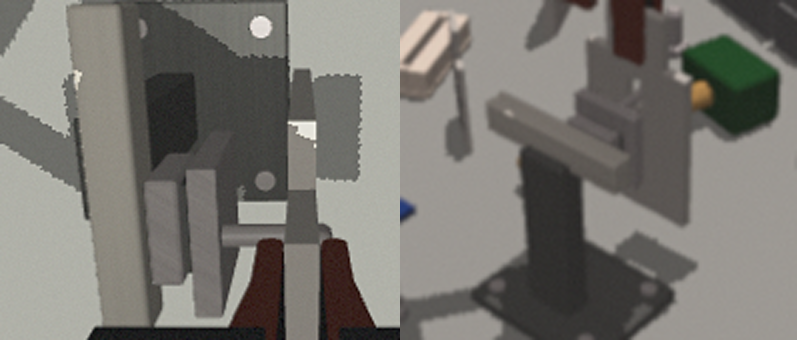

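The pin passes through the window: the tip shows to the right of the plate at crop (325,233), with no contact force. The plain face is towards the backplate. I continue.

>>> move_arm([
  [[0,-0.1,0],0,1],
  [[0,-0.1,0],0,1],
  [[0,-0.1,0],0,1],
  [[0,-0.1,0],0,1],
  [[0,-0.1,0],0,1],
  [[0,-0.1,0],0,1],
  [[0,-0.1,0],0,1],
  [[0,-0.1,0],0,1],
  [[0,0,0],0,1],
])

```text
t: 15.9
ee_pos: [534.3, -169.4, 198.1]
orientation: [-1.798, -2.576, 0.0]
ft_force: [0.9, -0.4, -2.4]
width: 8.0
grasp_force: 30.0
```

>>> move_arm([
  [[0,-0.08,0],0,1],
  [[0,-0.06,0],0,1],
  [[0,-0.06,0],0,1],
  [[0,0,0],0,1],
  [[0,0,0],0,1],
])

```text
t: 16.32
ee_pos: [530.3, -171.0, 198.2]
orientation: [1.798, 2.576, 0.0]
ft_force: [0.9, 0.1, -2.2]
width: 8.2
grasp_force: 30.0
```

>>> move_arm([
  [[0,-0.06,0],0,1],
  [[0,-0.06,0],0,1],
  [[0,0,0],0,1],
  [[0,0,0],0,1],
])

```text
t: 16.65
ee_pos: [527.7, -172.0, 198.3]
orientation: [1.797, 2.576, 0.001]
ft_force: [2.3, 1.9, -3.6]
width: 7.6
grasp_force: 30.0
```

>>> move_arm([
  [[0,0,0.08],0,1],
  [[0,0,0.08],0,1],
  [[0,0,0.08],0,1],
  [[0,0,0.08],0,1],
  [[0,0,0],0,1],
  [[0,0,0],0,1],
])

```text
t: 17.15
ee_pos: [527.3, -172.1, 189.9]
orientation: [-1.798, -2.576, 0.0]
ft_force: [3.5, 0.2, -3.2]
width: 7.7
grasp_force: 30.0
```

>>> move_arm([
  [[0,0,0.04],0,1],
  [[0,0,0.04],0,1],
  [[0,0,0],0,1],
  [[0,0,0],0,1],
])

```text
t: 17.48
ee_pos: [527.4, -172.1, 188.2]
orientation: [1.798, 2.576, -0.0]
ft_force: [3.8, 0.8, -1.2]
width: 7.5
grasp_force: 30.0
```

>>> move_arm([
  [[0,0,0.03],0,1],
  [[0,0,0],0,1],
  [[0,0,0],0,1],
  [[0,0,0],0,1],
])

```text
t: 17.82
ee_pos: [527.3, -172.1, 187.4]
orientation: [1.798, 2.576, -0.0]
ft_force: [3.8, 0.1, -1.2]
width: 7.7
grasp_force: 30.0
```

>>> move_arm([
  [[0,0,0.03],0,1],
  [[0,0,0.02],0,1],
  [[0,0,0],0,1],
  [[0,0,0],0,1],
  [[0,0,0],0,1],
])

```text
t: 18.23
ee_pos: [527.5, -172.1, 186.4]
orientation: [1.797, 2.576, 0.0]
ft_force: [3.3, 1.4, 1.8]
width: 7.8
grasp_force: 30.0
```

>>> move_arm([
  [[0,0.04,0],0,1],
  [[0,0.04,0],0,1],
  [[0,0.03,0],0,1],
  [[0,0,0],0,1],
  [[0,0,0],0,1],
  [[0,0,0],0,1],
])

```text
t: 18.73
ee_pos: [529.7, -171.2, 186.1]
orientation: [-1.797, -2.576, 0.0]
ft_force: [2.2, -0.6, 1.7]
width: 7.7
grasp_force: 30.0
```

>>> move_arm([
  [[0,0,0],0,0.88],
  [[0,0,0],0,0.84],
  [[0,0,0],0,0.8],
  [[0,0,0],0,0.75],
  [[0,0,0],0,0.7],
  [[0,0,0],0,0.7],
  [[0,0,0],0,0.7],
  [[0,0,0],0,0.7],
])

```text
t: 19.4
ee_pos: [529.8, -171.1, 186.2]
orientation: [-1.798, -2.576, 0.0]
ft_force: [-0.5, -0.3, 0.3]
width: 26.6
grasp_force: 0.0
```

```bash
python3 - <<'E'
from h import *
c=grab("wrist");s=grab("side")
a=c["im"][120:290,130:330];d=s["im"][180:300,200:340]
save("w5.png",np.hstack([cv2.resize(a,(400,340),interpolation=2),cv2.resize(d,(397,340),interpolation=2)]))
o=ctrl.get_obs();print(o["ee_pos"],o["ft_force"],o["width"])
E
```

```text
[ 529.9021619  -171.11849937  186.19154808] [ 0.49934385 -0.2917203   0.23799677] 26.18198417171533
```

View pics/w5.png

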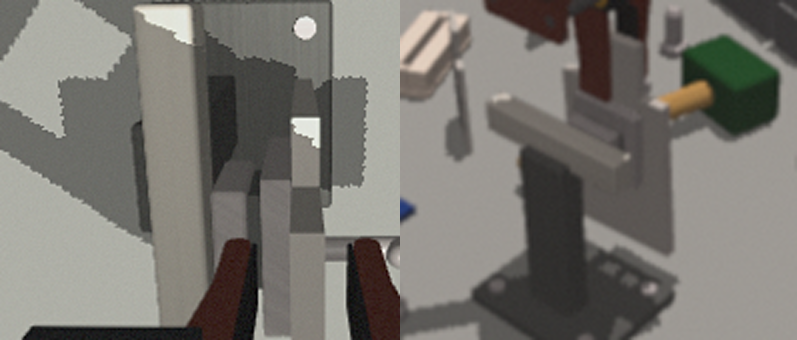

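The gauge hangs flush against the backplate with the pin tip outside it, and the fingers are clear. I open a little more and retract straight up.

>>> move_arm([
  [[0,0,0],0,0.5],
  [[0,0,0],0,0.4],
  [[0,0,-0.1],0,0.4],
  [[0,0,-0.3],0,0.4],
  [[0,0,-0.6],0,0.4],
  [[0,0,-0.8],0,0.4],
  [[0,0,-0.8],0,0.4],
  [[0,0,-0.8],0,0.4],
  [[0,0,-0.8],0,0.4],
  [[0,0,0],0,0.4],
  [[0,0,0],0,0.4],
  [[0,0,0],0,0.4],
])

```text
t: 20.5
ee_pos: [529.5, -171.0, 290.7]
orientation: [-1.797, -2.576, 0.0]
ft_force: [-0.1, 0.0, -1.1]
width: 52.5
grasp_force: 0.0
```

```bash
python3 - <<'E'
from h import *
c=grab("wrist");s=grab("side")
a=c["im"][120:290,130:330];d=s["im"][180:300,200:340]
save("w6.png",np.hstack([cv2.resize(a,(400,340),interpolation=2),cv2.resize(d,(397,340),interpolation=2)]))
o=ctrl.get_obs();print(o["t"],o["ee_pos"],o["ft_force"],o["width"])
E
```

```text
20.6 [ 529.1817827  -170.87985424  289.95582061] [ 0.40228307 -1.49318918  0.31073839] 52.45506360050374
```

View pics/w6.png

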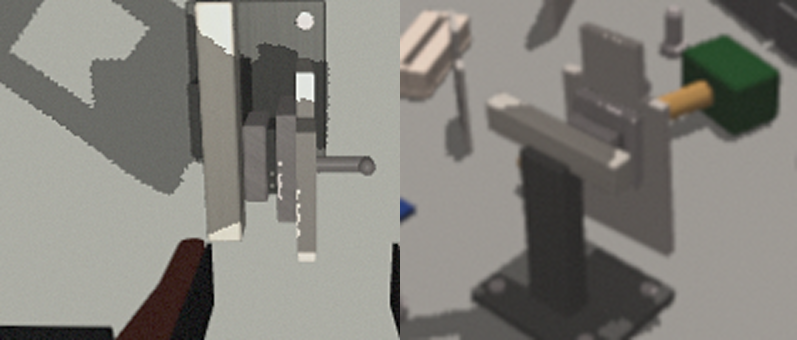

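The gauge hangs on the pin behind the turned-up tip at crop (367,166). Its blank face is to the backplate and the gripper is clear. Handing in.

```bash
python3 -c "
from workcell import ctrl
print(ctrl.close_job())"
```

```text
the job is handed in; nothing more can be done
None
```

The gauge hangs by its window on the hook behind the turned-up tip, marked face outward and nearly flush to the backplate; it was released, and the job was handed in at about 21 s with no verdict returned.

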